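# Load the welding nest: slide the housing home and stand its tube

## Robot

A 6-joint arm with a two-finger parallel gripper is mounted at the origin on the work surface. World frame = base frame: x ahead of the robot, y to its left, z up, the work surface at z = 0. Lengths are in m, angles in rad, forces in N, time in s.
With the tool pointing down it reaches from about 0.3 to 0.75 m from the base axis. Payload 8.5 kg.
Tool frame: the origin (TCP) lies at the very end of the fingers, on their centre line; the grasp point (between the pads) lies 19 mm behind it (manip.grip_depth is the distance from the TCP to the grasp point, in m); z points along the fingers, y is the line along which they close (so a half turn about z gives the same grasp; the last joint's range is limited). The gripper opens to 85 mm and grips with 20 to 120 N. Pads are 22 mm wide; open, the fingers measure 114 mm over their backs; the gripper's body (76 mm by 85 mm) begins 54 mm behind the grasp point. The pads swing forward as they close: fully open they stand 13 mm farther back than shut.
Start: joints at [-1.561, 0.381, 1.297, -0, 1.464, -0.215], TCP at [0.123, -0.536, 0.231] pointing down, gripper open.
Joint ranges: [-3.11, 3.11], [-0.89, 2.33], [0.22, 2.48], [-1.42, 4.56], [0.17, 2.85], [-2.88, 2.88]. Speed limits (rad/s): [2.39, 2.39, 3.14, 3.14, 3.14, 3.14].

## Interface

Orientations are given as [roll, pitch, yaw] about the fixed x, y, z axes, in that order (R = Rz(yaw) Ry(pitch) Rx(roll)).
In Python, from workcell import observe, get_image, manip gives the robot as it stands.
- The arm moves only by the tool jog_arm, never from a script. Its argument "moves" is a list of rows, each a list of 3 entries, a list of its own where there are three numbers: the shift along the world's x, y, z as a fraction of full scale, then the turn, a rotation vector about the world's x, y, z as a fraction of full scale, then the opening, from -1 (shut) to 1 (fully open). A call has 1 to 20 rows; each row is the pose to reach, as a shift and turn from the pose commanded when the call began; what a row does not reach only later rows make up. Full scale, the value 1, is 200 mm for a shift and 90 degrees for a turn. A row lasts 1/10 s, in which the tool goes at most 50 mm and 8.59 degrees, less where a joint would pass 70% of its speed; a pose out of reach is approached as far as the arm can. A call with a number of a shift or a turn outside -1 to 1 is refused whole. A call with a gripper value outside its range is refused whole. The fingers move at their own pace and stop on an object; "grip_force" is the grip in N (left out, the last holds). Time passes only in rows, so rows that repeat a pose let the fingers close. It gives the time, the measured TCP pose, the force, the opening and the grip force at its end, in the units of the state.
- observe(): the state, without advancing time (a new reading comes with each control period).
- get_image(name): name is "side" or "top"; returns a dict with "image" (384x512x3 uint8, red, green, blue), "fov_y" (degrees; the focal length in pixels is half the picture's height over the tangent of half this angle, whatever the lens; pixels are square), "cx", "cy" (the principal point, pixels), "R" (3x3) and "t" (3): a world point X has camera coordinates R X + t. Camera axes: x right, y down, z forward; pixel columns grow to the right and rows downward; lengths in m; the calibration is good to about 2 mm. A picture is of the moment at which its call begins. There is no depth.
- manip.hand_in(): hands the job in; it is judged then, once.
The state is a dict: "clock": time; "q": joint angles; "qvel": joint speeds; "joint_efforts": joint torques, N m; "tcp_pos": TCP position; "tcp_rot": TCP orientation; "wrist_force": force on the tool from outside, world axes, zero at the start; "wrist_torque": the same for the moment, N m; "grip_width": finger opening in m; "grip_force": force on a finger pad.
Only numpy, scipy, OpenCV 4.12 (cv2) and the standard library are available. Lean on these libraries where they do the work, as an engineer would, in place of code of your own. Each camera call takes 0.05 s, during which the arm holds its last target. There are 200 camera calls.

## Task

Slide the white housing along the metal deck of the blue nest, between the black guides, until it drops into the green-floored recess, and make sure it sits flat and square on the recess floor. Then stand the white tube from the table (not one from the bin) upright in the housing's bore, foot down, pushed in until its flange rests on the housing. Leave the blue tube, the steel horn and the bottle where they stand.

Things in the scene. Friction and masses are not known exactly. Their poses are not given: they have to be found in the camera images.
- nest: Fixed loading nest: blue base with bare metal deck, 190 mm (its x) by 355 mm (its y, -195 to +160), deck top 30 mm above the table. Origin on the table, z up; parts slide along +y. Slippery black guides 10 mm high on the deck: inner faces at x = +-47 from y = 23 to 147, flaring to x = +-70 at y = -37, and an end stop at y = 147. Deck from y = -195 to -37 is open.
- nest_pocket (a point): Centre of the recess floor (green): nest y = +85, 22 mm above the table, axes as the nest's. The recess is 94 mm (x) by 124 mm (y, from nest y 23 to 147) and 8 mm deep below the deck, bounded by the guides and the stop.
- housing: White plastic housing, a flat block 90 mm (its x) by 120 mm (its y) by 22 mm high, about 0.18 kg, with a round through bore of 32 mm in the middle and grey grooves on top (the two ends are alike). Origin at the centre of its underside, z up. It starts on the open deck, somewhat askew and off centre.
- housing_bore (a point): Centre of the mouth of the housing's bore, on its top face, 22 mm above its underside; axes as the housing's
- tube: White plastic tube standing on the table, 90 mm tall, 40 g: foot 28 mm in diameter, 18 mm long, chamfered end (fits the bore); flange 42 mm in diameter from 18 to 22 mm; shaft 26 mm in diameter up to 90 mm. Origin at the centre of the foot's underside, z up. Seated, the flange rests on the housing's top, the foot's end 4 mm above the housing's underside.
- blue_tube: Blue tube of the same shape as the white one, not to be used; origin at the centre of its underside
- horn: Stepped steel welding horn standing on the table, 44 mm in diameter, 105 mm tall; origin at the centre of its underside; leave it
- bottle: Clear plastic bottle with red cap, 60 mm in diameter, 150 mm tall; origin at the centre of its underside; leave it
There are look-alikes about, which are no part of the job. Leave any purple look-alike of the housing alone.

How it is judged:
On the way:
1. the housing lies flat and square on the recess floor while the tube is still away from it (horizontal distance between housing and nest_pocket below 0.006 m and z of housing in the frame of nest_pocket below 0.002 m and angle between housing's own z axis and vertical below 0.025 rad and angle between the y axis of housing and the y axis of nest, either way round below 0.06 rad and horizontal distance between tube and housing above 0.05 m), for 0.2 s.
At the end, for the whole second after the job is handed in: Housing in the recess: within 6 mm of its centre, under 2 mm above its floor, tilt under 0.025 rad, turn under 0.06 rad. Tube in the bore, foot down: within 5 mm of its axis, underside 1 to 6 mm above the housing's, within 0.05 rad of square. Both at rest (horizontal distance between housing and nest_pocket below 0.006 m and z of housing in the frame of nest_pocket below 0.002 m and angle between housing's own z axis and vertical below 0.025 rad and angle between the y axis of housing and the y axis of nest, either way round below 0.06 rad and horizontal distance between tube and housing below 0.005 m and z of tube in the frame of housing between 0.001 and 0.006 m and angle between the z axis of tube and the z axis of housing, either way round below 0.05 rad and linear speed of each of tube, housing below 0.02 m/s); the robot touches nothing.
It fails at once if the blue tube, the horn or the bottle is moved by more than 30 mm (distance of any of blue_tube, horn, bottle from where it was at the start of the episode above 0.03 m).
It also fails if it takes over 64 s, if anything falls off the work surface, if the arm or the gripper's body presses on something with over 40 N, if the wrist force passes 120 N, or if a joint passes its speed limit or range.

## Working session

There is one attempt and no reset: what is moved stays moved. The work goes in short steps, Python scripts to look and compute and a tool call to move; the robot and the scene stay as the last step left them, time stands still between calls to the robot, and variables do not carry over. Pictures are saved under pics/ and viewed, at most 10 in all, crops included, and the job is handed in when it is done.

Besides the shell and the picture viewer there is one more tool, called after "Call:" as name(argument=value, ...), one argument or row to a line, values as JSON. jog_arm: Moves the arm, as the interface text tells. Its arguments: {"type":"object","properties":{"moves":{"type":"array","items":{"type":"array"}},"grip_force":{"type":"number"}},"required":["moves"]}

```bash
mkdir -p pics
cat > h.py <<'E'
import numpy as np,cv2
from workcell import observe,get_image,manip
def snap(n,f):
    d=get_image(n); cv2.imwrite(f'pics/{f}.png',d['image'][:,:,::-1]); 
    np.savez(f'pics/{f}.npz',**d); return d
def load(f): return np.load(f'pics/{f}.npz')
def foc(d): return d['image'].shape[0]/2/np.tan(np.radians(float(d['fov_y']))/2)
def pix2w(d,u,v,z):
    r=d['R'].T@np.array([(u-d['cx'])/foc(d),(v-d['cy'])/foc(d),1]); c=-d['R'].T@d['t']
    return c+r*(z-c[2])/r[2]
def w2pix(d,X):
    p=d['R']@np.array(X)+d['t']; return p[0]/p[2]*foc(d)+d['cx'],p[1]/p[2]*foc(d)+d['cy']
E
python3 -c "
from h import *
for n in ['top','side']:
  d=snap(n,n+'0'); print(d['fov_y'],d['cx'],d['cy'],-d['R'].T@d['t'],[k for k in d])
print(observe())"
```

```text
49.269762054686176 259.3107890375919 195.5776170927546 [ 0.23841921 -0.00749557  1.14706915] ['image', 'fov_y', 'cx', 'cy', 'R', 't']
57.79233257300475 256.73853246336284 182.7329879253199 [-0.21210095  0.6786163   0.68516571] ['image', 'fov_y', 'cx', 'cy', 'R', 't']
{'clock': 0.1, 'q': array([-1.56134599e+00,  3.81179055e-01,  1.29816058e+00, -9.58744952e-06,
        1.46359818e+00, -2.15323316e-01]), 'qvel': array([-0.00042536, -0.00173425, -0.00166872, -0.00056926,  0.00222093,
       -0.00088176]), 'joint_efforts': array([ 5.30874997e-03, -4.49221087e+01, -2.31659281e+01, -9.40245991e-05,
        3.65709180e-03, -3.30693425e-06]), 'tcp_pos': array([ 0.12256744, -0.53590611,  0.23075466]), 'tcp_rot': array([-3.14027652e+00, -2.78099442e-04,  2.24774500e-01]), 'wrist_force': array([ 0.2269798 , -0.00746022, -0.4268104 ]), 'wrist_torque': array([ 0.0128474 , -0.01898117,  0.05104937]), 'grip_force': 0.0, 'grip_width': 0.08510094244249249}
```

View pics/top0.png

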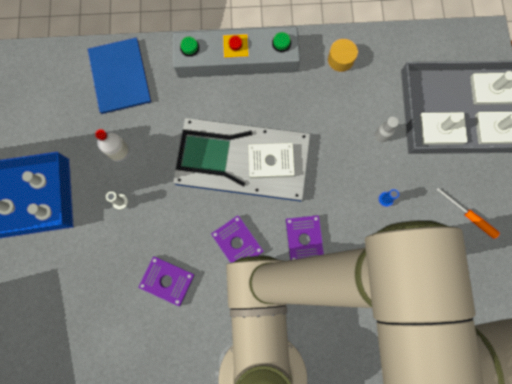

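View pics/side0.png

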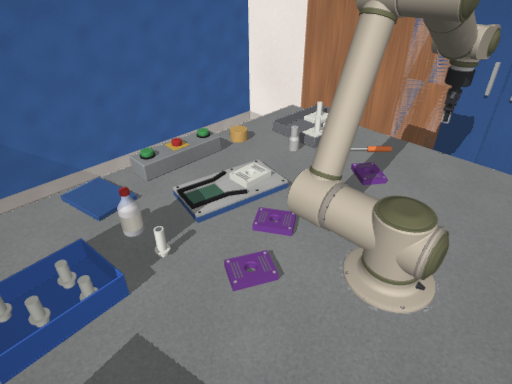

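The top view shows the nest at px (175–310, 118–200) with the recess on the left and the housing at about (271,160). The white tube stands at (117,201), left of the nest. The blue tube is at (388,198), the horn at (388,127) and the bottle at (112,146).

```bash
python3 -c "
from h import *
d=load('top0');im=d['image'][:,:,::-1]
a=cv2.resize(im[110:210,165:320],None,fx=5,fy=5,interpolation=cv2.INTER_CUBIC)
cv2.imwrite('pics/c0.png',a)
s=load('side0')['image'][:,:,::-1]
b=cv2.resize(im[120:220,90:140],None,fx=5,fy=5,interpolation=cv2.INTER_CUBIC)
c=cv2.resize(s[205:265,140:185],None,fx=8,fy=8,interpolation=cv2.INTER_CUBIC)
o=np.zeros((500,620,3),np.uint8);o[:500,:250]=b;o[:480,250:610]=c;cv2.imwrite('pics/c1.png',o)
print(d['R'].round(3)); 
for p in [(0,0,0),(.3,0,.03)]: print(w2pix(d,p))
for p in [(190,121),(310,134),(303,200),(175,184),(271,160)]: print(p,pix2w(d,*p,.03).round(3))
"
```

```text
[[-0.05  -0.999 -0.005]
 [-0.978  0.05  -0.204]
 [ 0.204 -0.006 -0.979]]
(np.float64(263.2057304610589), np.float64(377.89203867416086))
(np.float64(257.3092049787069), np.float64(259.2919063579903))
(190, 121) [0.697 0.171 0.03 ]
(310, 134) [ 0.641 -0.165  0.03 ]
(303, 200) [ 0.453 -0.132  0.03 ]
(175, 184) [0.516 0.215 0.03 ]
(271, 160) [ 0.57  -0.051  0.03 ]
```

View pics/c0.png

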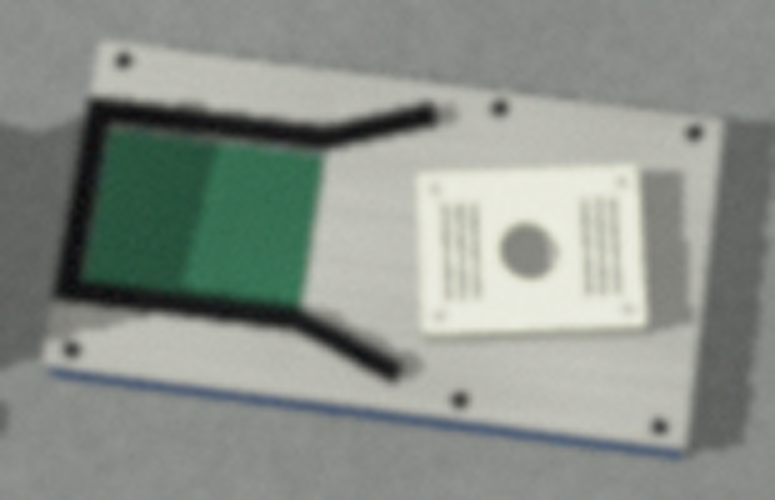

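View pics/c1.png

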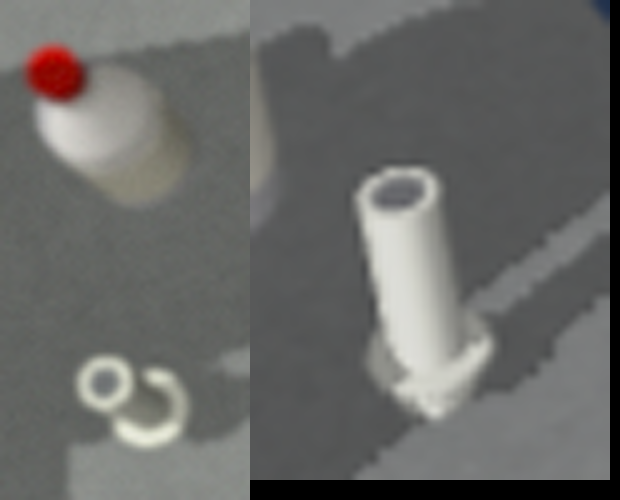

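The enlarged top view gives clean corners for the nest deck, recess and housing, with the bore at crop (528,250). The housing is about 10° askew. The tube stands upright, with its top rim at crop (105,382) in the top view and (400,190) in the side view.

```bash
python3 -c "
from h import *
from scipy.optimize import least_squares
d=load('top0')
cr=lambda u,v,o=(165,110),k=5:((u+.5)/k-.5+o[0],(v+.5)/k-.5+o[1])
def fit(model,px,z):
    P=np.array([pix2w(d,*cr(*p),z)[:2] for p in px]); m=np.array(model)
    f=lambda x:((m@np.array([[np.cos(x[2]),np.sin(x[2])],[-np.sin(x[2]),np.cos(x[2])]])+x[:2]-P)).ravel()
    r=least_squares(f,[.55,0,.2]); print(r.x.round(4),(r.fun*1000).round(1)); return r.x
n=fit([(.095,.16),(.095,-.195),(-.095,-.195),(-.095,.16)],[(100,40),(724,120),(686,447),(45,367)],.03)
fit([(.047,.147),(.047,.023),(-.047,.023),(-.047,.147)],[(107,124),(326,150),(300,306),(78,280)],.022)
h=fit([(.045,.06),(.045,-.06),(-.045,-.06),(-.045,.06)],[(416,172),(637,163),(648,328),(422,336)],.052)
print('bore',pix2w(d,*cr(528,250),.052))
R=np.array([[np.cos(n[2]),-np.sin(n[2])],[np.sin(n[2]),np.cos(n[2])]])
print('pocket',n[:2]+R@[0,.085],'h in nest',R.T@(h[:2]-n[:2]))
print('ndir',R[:,1])
print('tube top',pix2w(d,*cr(105,382,(90,120)),.09),pix2w(d,*cr(149,407,(90,120)),.022))
s=load('side0');print(pix2w(s,*cr(400,190,(140,205),8),.09))
for q,z in [((112,146),.075),((388,198),.045),((388,127),.05)]: print(pix2w(d,*q,z))
"
```

```text
[ 0.5844  0.0455 -0.1817] [-1.4 -0.7  0.7  0.1 -0.3 -0.2  1.1  0.8]
[ 0.5891  0.048  -0.1805] [ 1.1 -0.3  0.8  1.1 -1.3  0.2 -0.5 -1. ]
[ 0.5656 -0.05   -0.0102] [-1.6 -0.8 -1.6  0.5  1.9  1.2  1.3 -0.9]
bore [ 0.56517917 -0.04845594  0.052     ]
pocket [0.59973494 0.12912827] h in nest [-0.00118131 -0.09731286]
ndir [0.18068407 0.98354119]
tube top [0.47757857 0.37006242 0.09      ] [0.47768298 0.36990083 0.022     ]
[0.41786513 0.30790571 0.09      ]
[0.61831226 0.37469056 0.075     ]
[ 0.44393379 -0.35818086  0.045     ]
[ 0.64255323 -0.3792523   0.05      ]
```

```bash
python3 -c "
from h import *
s=load('side0');d=load('top0')
n=np.array([.5844,.0455]);a=-.1817
R=np.array([[np.cos(a),-np.sin(a)],[np.sin(a),np.cos(a)]])
for c in [(.095,.16),(.095,-.195),(-.095,-.195),(-.095,.16)]: print(c,w2pix(s,[*(n+R@c),.03]))
print(w2pix(s,[.4776,.37,.09]),w2pix(s,[.4776,.37,0]),w2pix(s,[.565,-.049,.052]))
o=observe();p=o['tcp_pos'];print(p,w2pix(s,p),w2pix(d,p),w2pix(s,[0,0,0]))
"
```

```text
(0.095, 0.16) (np.float64(171.46413542702527), np.float64(186.86104159099176))
(0.095, -0.195) (np.float64(256.81276899628284), np.float64(158.72878590293132))
(-0.095, -0.195) (np.float64(287.02424698260126), np.float64(179.96773685294835))
(-0.095, 0.16) (np.float64(195.80868973571458), np.float64(214.9576694022465))
(np.float64(156.82337421604714), np.float64(228.6686726481572)) (np.float64(161.9342448712808), np.float64(253.68292216574247)) (np.float64(249.24559554395924), np.float64(171.6226710697373))
[ 0.12256744 -0.53590611  0.23075466] (np.float64(445.1282922728242), np.float64(120.97583040520078)) (np.float64(516.3227766971297), np.float64(326.38659164921467)) (np.float64(386.8645397998325), np.float64(275.13428846205164))
```

Call:
jog_arm(
  moves=[
    [[1,0.95,0],[0,0,0.741],0.18],
    [[1,0.95,0],[0,0,0.741],0.18],
    [[1,0.95,0],[0,0,0.741],0.18],
    [[1,0.95,0],[0,0,0.741],0.18],
    [[1,0.95,0],[0,0,0.741],0.18],
    [[1,0.95,0],[0,0,0.741],0.18],
    [[1,0.95,0],[0,0,0.741],0.18],
    [[1,0.95,0],[0,0,0.741],0.18],
    [[1,0.95,0],[0,0,0.741],0.18],
    [[1,0.95,0],[0,0,0.741],0.18],
  ],
)

```text
clock: 1.1
tcp_pos: [0.3225, -0.3461, 0.2311]
tcp_rot: [-3.141, -0.0, 1.386]
wrist_force: [-0.5, 0.2, 0.1]
grip_width: 0.0505
grip_force: 0.0
```

Call:
jog_arm(
  moves=[
    [[1,0.9,-0.2],[0,0,0],0.18],
    [[1,0.9,-0.2],[0,0,0],0.18],
    [[1,0.9,-0.2],[0,0,0],0.18],
    [[1,0.9,-0.2],[0,0,0],0.18],
    [[1,0.9,-0.2],[0,0,0],0.18],
    [[1,0.9,-0.2],[0,0,0],0.18],
    [[1,0.9,-0.2],[0,0,0],0.18],
  ],
)

```text
clock: 1.8
tcp_pos: [0.5238, -0.1642, 0.1904]
tcp_rot: [-3.14, -0.001, 1.39]
wrist_force: [-0.8, 0.1, -0.3]
grip_width: 0.0503
grip_force: 0.0
```

Call:
jog_arm(
  moves=[
    [[0.135,0.1,0],[0,0,0.002],0.18],
    [[0.135,0.1,0],[0,0,0.002],0.18],
    [[0.135,0.1,-0.2],[0,0,0.002],0.18],
    [[0.135,0.1,-0.4],[0,0,0.002],0.18],
    [[0.135,0.1,-0.6],[0,0,0.002],0.18],
    [[0.135,0.1,-0.7],[0,0,0.002],0.18],
    [[0.135,0.1,-0.7],[0,0,0.002],0.18],
    [[0.135,0.1,-0.7],[0,0,0.002],0.18],
  ],
)

```text
clock: 2.6
tcp_pos: [0.5495, -0.1472, 0.0522]
tcp_rot: [3.141, 0.0, 1.39]
wrist_force: [0.5, 0.7, 0.2]
grip_width: 0.0499
grip_force: 0.0
```

```bash
python3 -c "
from h import *
s=snap('side','s1')['image'][:,:,::-1];t=snap('top','t1')['image'][:,:,::-1]
o=np.zeros((500,800,3),np.uint8)
o[:,:400]=cv2.resize(s[100:225,160:260+0],(400,500),interpolation=3) if 0 else cv2.resize(s[115:240,200:300],(400,500),interpolation=3)
o[:,400:]=cv2.resize(t[100:225,220:320],(400,500),interpolation=3);cv2.imwrite('pics/c2.png',o)"
```

```text
(no output)
```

View pics/c2.png

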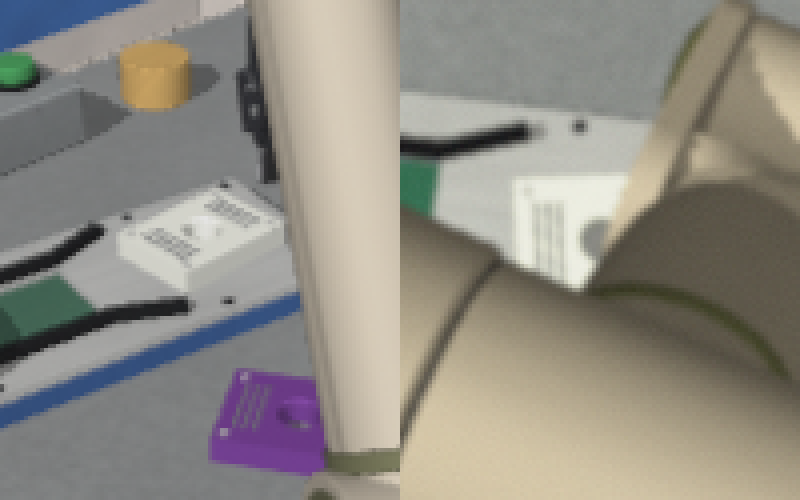

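The finger stands just behind the housing, clear of it. Next I lower the tool and push along the nest's +y.

Call:
jog_arm(
  moves=[
    [[0,0,-0.06],[0,0,0],0.18],
    [[0,0,-0.1],[0,0,0],0.18],
    [[0,0,-0.1],[0,0,0],0.18],
    [[0.009,0.049,-0.1],[0,0,0],0.18],
    [[0.018,0.098,-0.1],[0,0,0],0.18],
    [[0.027,0.147,-0.1],[0,0,0],0.18],
    [[0.036,0.196,-0.1],[0,0,0],0.18],
    [[0.045,0.245,-0.1],[0,0,0],0.18],
    [[0.054,0.295,-0.1],[0,0,0],0.18],
    [[0.063,0.344,-0.1],[0,0,0],0.18],
    [[0.072,0.393,-0.1],[0,0,0],0.18],
    [[0.081,0.442,-0.1],[0,0,0],0.18],
    [[0.09,0.491,-0.1],[0,0,0],0.18],
    [[0.099,0.54,-0.1],[0,0,0],0.18],
    [[0.108,0.59,-0.1],[0,0,0],0.18],
    [[0.117,0.639,-0.1],[0,0,0],0.18],
    [[0.126,0.688,-0.1],[0,0,0],0.18],
    [[0.126,0.688,-0.1],[0,0,0],0.18],
  ],
)

```text
clock: 4.5
tcp_pos: [0.575, -0.0071, 0.0313]
tcp_rot: [3.141, -0.001, 1.393]
wrist_force: [0.1, -0.0, 0.2]
grip_width: 0.0507
grip_force: 0.0
```

```bash
python3 -c "
from h import *
s=snap('side','s2')['image'][:,:,::-1]
cv2.imwrite('pics/c3.png',cv2.resize(s[140:240,160:310],None,fx=5,fy=5,interpolation=3))"
```

```text
(no output)
```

View pics/c3.png

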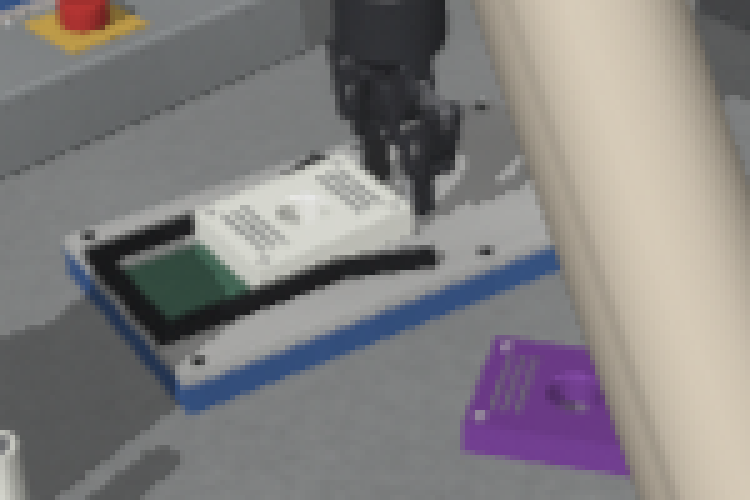

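The housing is squared up and has entered between the guides, with its front over the recess. I'll keep pushing, more slowly near the end.

Call:
jog_arm(
  moves=[
    [[0.0054,0.0295,0],[0,0,0],0.18],
    [[0.0108,0.059,0],[0,0,0],0.18],
    [[0.0162,0.0885,0],[0,0,0],0.18],
    [[0.0216,0.118,0],[0,0,0],0.18],
    [[0.027,0.1475,0],[0,0,0],0.18],
    [[0.0325,0.177,0],[0,0,0],0.18],
    [[0.038,0.2065,0],[0,0,0],0.18],
    [[0.0433,0.236,0],[0,0,0],0.18],
    [[0.0487,0.2655,0],[0,0,0],0.18],
    [[0.0542,0.295,0],[0,0,0],0.18],
    [[0.056,0.305,0],[0,0,0],0.18],
    [[0.058,0.315,0],[0,0,0],0.18],
    [[0.0596,0.325,0],[0,0,0],0.18],
    [[0.0596,0.325,0],[0,0,0],0.18],
  ],
)

```text
clock: 5.95
tcp_pos: [0.5868, 0.0566, 0.0313]
tcp_rot: [3.142, -0.0, 1.392]
wrist_force: [0.5, 0.2, -0.2]
grip_width: 0.0505
grip_force: 0.0
```

```bash
python3 -c "
from h import *
s=snap('side','s3')['image'][:,:,::-1]
cv2.imwrite('pics/c4.png',cv2.resize(s[140:240,160:310],None,fx=5,fy=5,interpolation=3))"
```

```text
(no output)
```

View pics/c4.png

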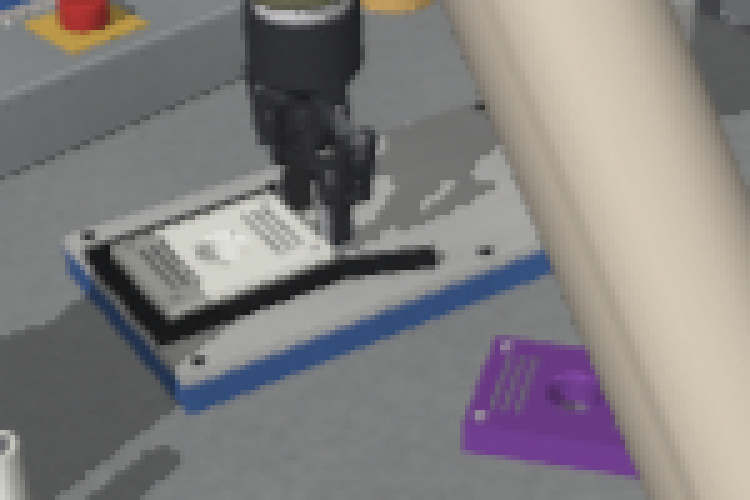

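The housing nearly fills the recess, but its rear edge may still be resting on the lip. I'll nudge it a little further.

Call:
jog_arm(
  moves=[
    [[0.0018,0.01,0],[0,0,0],0.18],
    [[0.0027,0.015,0],[0,0,0],0.18],
    [[0.0027,0.015,0],[0,0,0],0.18],
    [[0.0027,0.015,0],[0,0,0],0.18],
  ],
)

```text
clock: 6.4
tcp_pos: [0.5873, 0.0594, 0.0314]
tcp_rot: [3.141, -0.0, 1.392]
wrist_force: [0.5, -1.5, 1.2]
grip_width: 0.0503
grip_force: 0.4
```

Call:
jog_arm(
  moves=[
    [[-0.009,-0.049,0],[0,0,0],0.18],
    [[-0.009,-0.049,0.1],[0,0,0],0.18],
    [[-0.009,-0.049,0.25],[0,0,0],-1],
    [[0.028,0.153,0.25],[0,0,0],-1],
    [[0.028,0.153,0.25],[0,0,0],-1],
    [[0.028,0.153,0.25],[0,0,0],-1],
    [[0.028,0.153,0.25],[0,0,0],-1],
  ],
)

```text
clock: 7.1
tcp_pos: [0.5925, 0.0893, 0.0809]
tcp_rot: [-3.141, 0.0, 1.392]
wrist_force: [0.8, -0.3, -0.8]
grip_width: 0.0
grip_force: 0.0
```

Call:
jog_arm(
  moves=[
    [[0,0,-0.1],[0,0,0],-1],
    [[0,0,-0.15],[0,0,0],-1],
    [[0,0,-0.165],[0,0,0],-1],
    [[0,0,-0.175],[0,0,0],-1],
    [[0,0,-0.185],[0,0,0],-1],
    [[0,0,-0.19],[0,0,0],-1],
    [[0,0,-0.19],[0,0,0],-1],
  ],
)

```text
clock: 7.8
tcp_pos: [0.5931, 0.0899, 0.0441]
tcp_rot: [3.141, 0.0, 1.392]
wrist_force: [-1.2, -1.5, 3.5]
grip_width: 0.0001
grip_force: 2.0
```

The fingers meet the housing top at z = 0.044, which is exactly the seated height. Now for the tube.

Call:
jog_arm(
  moves=[
    [[0,0,0.25],[0,0,0],-1],
    [[0,0,0.5],[0,0,0],-1],
    [[-0.1,0.2,0.8],[0,0,0],-1],
    [[-0.2,0.4,0.8],[0,0,0],1],
    [[-0.4,0.6,0.8],[0,0,0],1],
    [[-0.575,0.8,0.8],[0,0,0],1],
    [[-0.575,0.8,0.8],[0,0,0],1],
    [[-0.575,0.8,0.8],[0,0,0],1],
    [[-0.575,0.8,0.8],[0,0,0],1],
  ],
)

```text
clock: 8.7
tcp_pos: [0.4781, 0.25, 0.2036]
tcp_rot: [3.141, -0.0, 1.393]
wrist_force: [0.5, -0.4, 1.3]
grip_width: 0.0842
grip_force: 0.0
```

```bash
python3 -c "
from h import *
print(observe()['tcp_pos'])
s=snap('side','s4')['image'][:,:,::-1];t=snap('top','t4')['image'][:,:,::-1]
o=np.zeros((500,800,3),np.uint8)
o[:400,:]=0
o[:,:400]=cv2.resize(s[140:265,140:240],(400,500),interpolation=3)
o[:400,400:]=cv2.resize(t[110:210,165:265],(400,400),interpolation=3);cv2.imwrite('pics/c5.png',o)"
```

```text
[0.47810554 0.25002658 0.20359502]
```

View pics/c5.png

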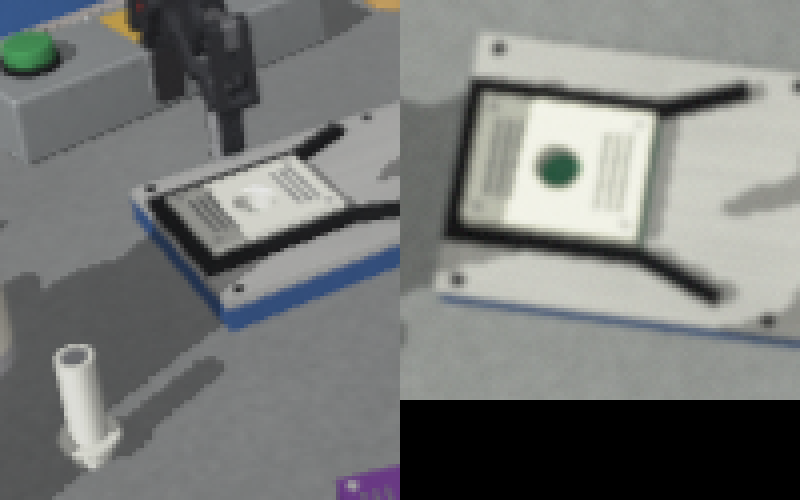

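The housing sits in the recess, flush and square, with green visible through the bore at top crop (558,167). The tube is untouched. Next I'll measure the bore and tube centres precisely.

```bash
python3 -c "
from h import *
for n,f in (('top','t4'),('side','s4')):
  d=load(f);g=d['image'].astype(int).sum(2)
  if n=='top':
    m=(g<450)[138:166,190:220].astype(np.uint8)
    k,l,st,c=cv2.connectedComponentsWithStats(m)
    for i in range(1,k):
      if 30<st[i,4]<200: u,v=c[i]+[190,138];print('bore',u,v,st[i],pix2w(d,u,v,.044))
d=load('t4');s=load('s4')
d2=load('top0')
im=d2['image'].astype(int).sum(2)
print(im[188:206,103:121]//3)
us,vs=(75+.5)/4-.5+140,(357+.5)/4-.5+140
print('side tube',us,vs,pix2w(s,us,vs,.09),'pred bore side',w2pix(s,[.5997,.129,.044]))
u,v=(105.5)/5-.5+90,382.5/5-.5+120;print(u,v,pix2w(d2,u,v,.09))
"
```

```text
bore 204.0 151.5 [ 9  9 11 10 80] [0.60018659 0.13197055 0.044     ]
[[ 98  98  98  99  98  96  97  96  96  96  97  97  98  96  96  97  97  98]
 [ 97  97  96  97  97  98  98  98  95  97  97  98  98  97  96  98  96 100]
 [ 95  92  96  97  98 100 105 108 109 107 106 100  96  96  97  97  97  99]
 [ 94  95  96 100 112 130 147 156 155 153 141 124 105  96  97  98  96  94]
 [ 95  95 100 113 142 175 192 196 194 193 186 164 132 103  97  97  98  98]
 [ 97  98 111 139 175 189 186 181 176 183 197 198 164 121 103 107 120 128]
 [ 95 102 126 168 191 178 152 139 138 148 178 203 188 139 106 123 154 179]
 [ 99 106 143 184 191 160 128 119 118 127 157 193 193 147 108 120 160 195]
 [ 98 108 145 187 185 148 120 114 114 122 148 186 190 152 103 103 133 167]
 [ 96 103 144 183 186 150 120 115 118 129 160 195 193 150 106  93 103 119]
 [ 96 103 133 179 193 172 137 125 129 152 185 204 184 139 108  98  93  95]
 [ 97  99 121 163 194 194 173 163 167 186 199 194 163 127 108 103 101  96]
 [ 97  99 108 132 168 188 195 199 200 196 182 161 138 120 112 107 105 102]
 [ 96  96  98 109 127 147 170 184 186 173 152 135 125 122 117 116 112 108]
 [ 95  97  96  97 101 109 123 138 148 149 142 134 127 125 122 119 119 114]
 [ 96  96  95  97  94  95 100 106 118 139 155 157 146 132 127 123 120 118]
 [ 98  98  96  96  95  97  97  98 110 139 176 191 184 164 148 135 128 126]
 [ 99  98  96  97  97  98  98  97 107 140 189 217 219 205 185 167 157 159]]
side tube 158.375 228.875 [0.47397534 0.3675426  0.09      ] pred bore side (np.float64(203.35650549325862), np.float64(189.2417892996903))
110.6 196.0 [0.47757857 0.37006242 0.09      ]
```

Call:
jog_arm(
  moves=[
    [[-0.0075,0.2,0],[0,0,0],1],
    [[-0.0075,0.4,0],[0,0,0],1],
    [[-0.0075,0.5975,0],[0,0,0],1],
    [[-0.0075,0.5975,0],[0,0,0],1],
    [[-0.0075,0.5975,-0.2],[0,0,0],1],
    [[-0.0075,0.5975,-0.4],[0,0,0],1],
    [[-0.0075,0.5975,-0.6],[0,0,0],1],
    [[-0.0075,0.5975,-0.8],[0,0,0],1],
    [[-0.0075,0.5975,-0.8],[0,0,0],1],
    [[-0.0075,0.5975,-0.8],[0,0,0],1],
  ],
)

```text
clock: 9.8
tcp_pos: [0.4774, 0.3689, 0.044]
tcp_rot: [3.141, 0.0, 1.391]
wrist_force: [-0.8, 0.5, 0.2]
grip_width: 0.0851
grip_force: 0.0
```

Call:
jog_arm(
  moves=[
    [[0,0,0],[0,0,0],-0.2],
    [[0,0,0],[0,0,0],-1],
    [[0,0,0],[0,0,0],-1],
    [[0,0,0],[0,0,0],-1],
    [[0,0,0],[0,0,0],-1],
    [[0,0,0],[0,0,0],-1],
    [[0,0,0],[0,0,0],-1],
  ],
  grip_force=30,
)

```text
clock: 10.5
tcp_pos: [0.4766, 0.3698, 0.0441]
tcp_rot: [3.141, -0.001, 1.392]
wrist_force: [-0.4, -0.2, 6.9]
grip_width: 0.0257
grip_force: 29.3
```

Call:
jog_arm(
  moves=[
    [[0,0,0.1],[0,0,0],-1],
    [[0,0,0.3],[0,0,0],-1],
    [[0,0,0.5],[0,0,0],-1],
    [[0.1,-0.2,0.5],[0,0,0],-1],
    [[0.2,-0.4,0.5],[0,0,0],-1],
    [[0.35,-0.6,0.5],[0,0,0],-1],
    [[0.5,-0.8,0.5],[0,0,0],-1],
    [[0.617,-1,0.5],[0,0,0],-1],
    [[0.617,-1,0.5],[0,0,0],-1],
    [[0.617,-1,0.5],[0,0,0],-1],
  ],
)

```text
clock: 11.5
tcp_pos: [0.5999, 0.1687, 0.1429]
tcp_rot: [-3.141, 0.0, 1.39]
wrist_force: [-0.1, 0.7, -0.2]
grip_width: 0.0254
grip_force: 29.6
```

Call:
jog_arm(
  moves=[
    [[0,-0.1,0],[0,0,0],-1],
    [[0,-0.197,0],[0,0,0],-1],
    [[0,-0.197,-0.1],[0,0,0],-1],
    [[0,-0.197,-0.2],[0,0,0],-1],
    [[0,-0.197,-0.2],[0,0,0],-1],
    [[0,-0.197,-0.2],[0,0,0],-1],
    [[0,-0.197,-0.2],[0,0,0],-1],
  ],
)

```text
clock: 12.2
tcp_pos: [0.6001, 0.1309, 0.1045]
tcp_rot: [3.14, -0.0, 1.393]
wrist_force: [0.2, 0.2, 0.4]
grip_width: 0.0254
grip_force: 29.6
```

```bash
python3 -c "
from h import *
s=snap('side','s5')['image'][:,:,::-1];t=snap('top','t5')['image'][:,:,::-1]
o=np.zeros((600,800,3),np.uint8)
o[:,:600]=cv2.resize(s[135:235,150:250],(600,600),interpolation=3)
o[:200,600:]=cv2.resize(t[110:210,165:265],(200,200),interpolation=3);cv2.imwrite('pics/c6.png',o)"
```

```text
(no output)
```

View pics/c6.png

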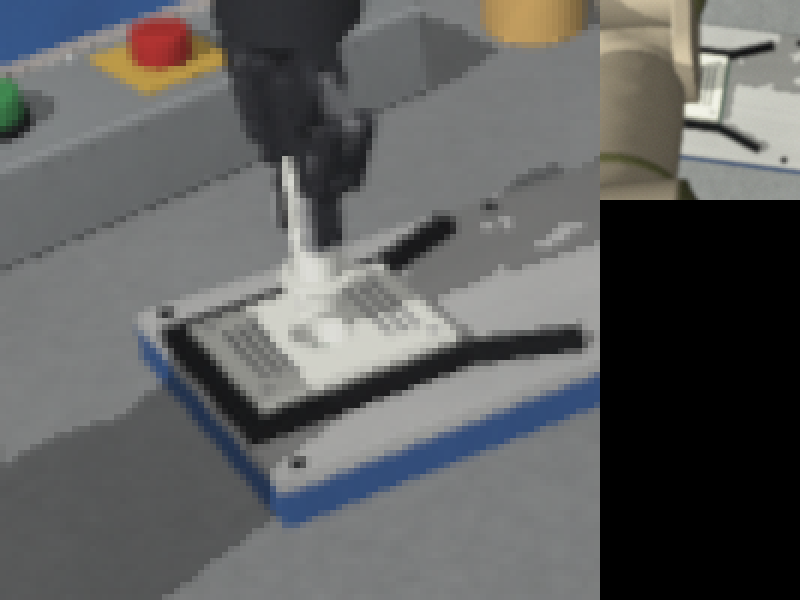

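The tube hangs above the bore, with the foot at crop (316,290) and the bore mouth at (321,331), so the two are aligned to within a couple of mm. I'll lower it gently and watch the force.

Call:
jog_arm(
  moves=[
    [[0,0,-0.04],[0,0,0],-1],
    [[0,0,-0.07],[0,0,0],-1],
    [[0,0,-0.085],[0,0,0],-1],
    [[0,0,-0.095],[0,0,0],-1],
    [[0,0,-0.105],[0,0,0],-1],
    [[0,0,-0.105],[0,0,0],-1],
  ],
)

```text
clock: 12.9
tcp_pos: [0.5997, 0.1301, 0.0821]
tcp_rot: [-3.141, 0.0, 1.392]
wrist_force: [0.8, -0.5, -1.1]
grip_width: 0.0253
grip_force: 29.6
```

Call:
jog_arm(
  moves=[
    [[0,0,-0.015],[0,0,0],-1],
    [[0,0,-0.03],[0,0,0],-1],
    [[0,0,-0.045],[0,0,0],-1],
    [[0,0,-0.055],[0,0,0],-1],
    [[0,0,-0.06],[0,0,0],-1],
    [[0,0,-0.063],[0,0,0],-1],
    [[0,0,-0.063],[0,0,0],-1],
  ],
)

```text
clock: 13.6
tcp_pos: [0.5998, 0.1302, 0.0702]
tcp_rot: [3.141, 0.0, 1.392]
wrist_force: [-1.2, 0.2, 4.5]
grip_width: 0.0258
grip_force: 29.9
```

The contact force appears at exactly the seated height. I'll release and retreat.

Call:
jog_arm(
  moves=[
    [[0,0,0],[0,0,0],0.2],
    [[0,0,0],[0,0,0],0.4],
    [[0,0,0],[0,0,0],0.6],
    [[0,0,0],[0,0,0],0.6],
    [[0,0,0.2],[0,0,0],0.6],
    [[0,0,0.4],[0,0,0],0.6],
    [[0,0,0.6],[0,0,0],0.6],
    [[-0.2,-0.4,0.7],[0,0,0],0.6],
    [[-0.4,-0.8,0.7],[0,0,0],0.6],
    [[-0.4,-1,0.7],[0,0,0],0.6],
    [[-0.4,-1,0.7],[0,0,0],0.6],
    [[-0.4,-1,0.7],[0,0,0],0.6],
  ],
)

```text
clock: 14.8
tcp_pos: [0.5186, -0.0732, 0.2101]
tcp_rot: [3.141, 0.001, 1.389]
wrist_force: [0.3, 0.7, -0.1]
grip_width: 0.0683
grip_force: 0.0
```

```bash
python3 -c "
from h import *
s=snap('side','s6')['image'][:,:,::-1];t=snap('top','t6')['image'][:,:,::-1]
o=np.zeros((400,800,3),np.uint8)
o[:,:400]=cv2.resize(s[135:235,150:250],(400,400),interpolation=3)
o[:,400:]=cv2.resize(t[110:210,165:265],(400,400),interpolation=3);cv2.imwrite('pics/c7.png',o)
S=load('s6');print([w2pix(S,[.5998,.1302,z]) for z in (.048,.116)])
"
```

```text
[(np.float64(202.9450637960098), np.float64(188.36832368350207)), (np.float64(201.12107144155644), np.float64(170.7288666491145))]
```

View pics/c7.png

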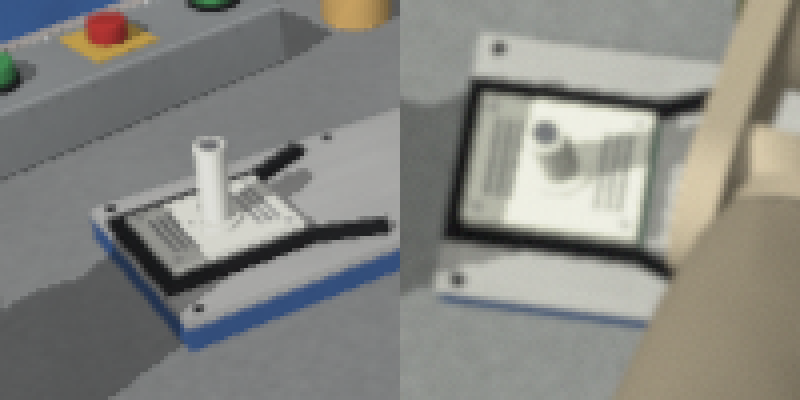

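The tube stands upright in the bore. Its top is at side px (201.6,170.4), against (201.1,170.7) predicted for seated, and the housing is flush in the recess.

```bash
python3 -c "
from h import *
print(manip.hand_in())"
```

```text
the job is handed in; nothing more can be done
None
```

I handed the job in at about 15 s of the 64 s allowed: the housing is flat and square in the recess and the white tube stands seated in its bore, by contact heights and final camera views; the hand-in returned no verdict.

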